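Release the pin pallet from its loading fixture and hold it up level

ROBOT

A 6-joint arm with a two-finger parallel gripper is mounted at the origin on a cart in front of the work surface, level with it; the furniture and walls round the work are solid. World frame = base frame: x ahead of the robot, y to its left, z up, the work surface at z = 0. Lengths are in mm, angles in rad, forces in N, time in s.
With the tool pointing down it reaches from about 350 to 975 mm from the base axis. Payload 7.1 kg.
Tool frame: the origin (TCP) lies between the finger pads; the fingertips stand 19 mm ahead of it and the grasp point (between the pads) is the TCP; y points along the fingers, z is the direction in which the jaws open and shut, and the axes are right-handed (so a half turn about y gives the same grasp; the last joint's range is limited). The gripper opens to 88 mm and grips with 3 to 60 N. Pads are 20 mm wide; open, the fingers measure 115 mm over their backs; the gripper's body (75 mm by 178 mm) begins 61 mm behind the grasp point.
Start: joints at [-1.349, 0.423, 1.63, -0, 1.089, -0.019], TCP at [149.069, -606.946, 241.675] pointing down, gripper open.
Joint ranges: [-3, 3], [-0.9, 2.11], [0.09, 2.58], [-1.31, 4.45], [0.11, 2.69], [-2.54, 2.54]. Speed limits (rad/s): [2.39, 2.39, 3.01, 3.14, 3.14, 3.14].

INTERFACE

Orientations are given as a rotation vector (axis times angle).
In Python, from workcell import ctrl gives the robot as it stands.
- The arm moves only by the tool servo_tool, never from a script. Its argument "moves" is text: rows parted by semicolons, each of 6 numbers parted by spaces: the shift along the world's x, y, z in m, then the turn, a rotation vector about the world's x, y, z in degrees. A call has 1 to 8 rows; each row is the pose to reach, as a shift and turn from the pose commanded when the call began; what a row does not reach only later rows make up. A row lasts 1/8 s, in which the tool goes at most 62.5 mm and 10.7 degrees, less where a joint would pass 70% of its speed; a pose out of reach is approached as far as the arm can. A call with a gripper value outside its range is refused whole. "hand" is the closure in counts, from 0 (fully open) to 255 (shut), set as the call begins (left out, the last holds). The fingers move at their own pace and stop on an object; the grip force is fixed at half the most. Time passes only in rows, so rows that repeat a pose let the fingers close. It gives the time, the measured TCP pose, the force and the opening at its end, in the units of the state.
- ctrl.get_obs(): the state, without advancing time (a new reading comes with each control period).
- ctrl.get_image(name): name is "scene" or "side" or "wrist"; returns a dict with "pixels" (420x560x3 uint8, red, green, blue), "depth" (420x560 float32, mm along the optical axis (not along the pixel's ray), 0 where there is no reading), "vertical_fov" (degrees; the focal length in pixels is half the picture's height over the tangent of half this angle, whatever the lens; pixels are square), "cx", "cy" (the principal point, pixels), "xyz" and "attitude" of the camera in the world; the wrist camera has in their place "T_tool_cam" (4x4, takes a point from camera to tool coordinates, whose origin is the TCP and whose axes are the tool frame's). Camera axes: x right, y up, looking along -z (the intrinsics and any distortion apply to the point x, -y, -z); pixel columns grow to the right and rows downward; lengths in mm; the calibration is good to about 2 mm. A picture is of the moment at which its call begins: read the wrist's pose just before it.
- ctrl.close_job(): hands the job in, once; it reports no verdict.
The state is a dict: "t": time; "qpos": joint angles; "qvel": joint speeds; "joint_torque": joint torques, N m; "ee_pos": TCP position; "orientation": TCP orientation; "ft_force": force on the tool from outside, world axes, zero at the start; "moment": the same for the moment, N m; "width": finger opening in mm.
Only numpy, scipy, OpenCV 4.12 (cv2) and the standard library are available. Lean on these libraries where they do the work, as an engineer would, in place of code of your own. Each camera call takes 0.05 s, during which the arm holds its last target.

TASK

Throw the fixture's locking lever over by its black knob squarely into the other notch, the one marked with a round stud, so that its keeper swings off the pallet. Then take the pallet by its handle, lift it straight up out of the nest with all four pins still standing in their sockets, and finish while holding it still and level above the nest, its underside about 15 cm above the table; do not put it down or let go. Leave the lever in its new notch, and do not disturb the tin, the stopwatch and the setting block.

Things in the scene. Friction and masses are not known exactly. Their poses are not given: they have to be found in the camera images.
- fixture: fixed dark steel base plate, 134 x 238 mm and 12 mm thick; origin on the table under the plate, its x and y axes lie along the plate's short and long sides. The pallet's nest is at +y (centre at y +40 mm), the lever pivot at y -38 mm. Low steel rails (9 mm above the plate) stand 2 mm clear round the pallet
- nest (a point): centre of the nest on top of the base plate, 12 mm above the table, where the centre of the pallet's underside lies at the start
- lever_pivot (a point): point on the vertical axis of the lever, 30 mm above the table
- lever_knob (a point): centre of the grip of the lever's black upright knob: a plain cylinder 18 mm in diameter, from 33 to 75 mm above the table (this point at 58 mm), 85 mm from the pivot axis. Under it the flat steel arm (13 mm wide) reaches from 25 to 33 mm above the table
- release_notch (a point): top of the gap in the low curved steel rail (quadrant, 56 mm from the pivot, 22 mm high) that is the release notch; a round flat stud 12 mm in diameter marks it on the plate just outside, a short bar marks the lock notch. At the end the lever's arm lies over this point
- lever (a joint): angle of the lever, rad: about 0 in the lock notch, where its steel keeper tongue (14 mm wide) overlaps the pallet's edge by 12 mm; 1.2 in the release notch, where the keeper is clear. It grows counter-clockwise seen from above; stops at -0.08 and 1.5, so it can be pushed past the notch. It is stiff: it moves at about 3 N at the knob and stays wherever it is left; in the notch means between 1.1 and 1.3
- pallet: loose aluminium pallet, plate 100 x 90 x 10 mm (fixture's x by y), about 0.25 kg, with a bridge handle; origin at the centre of its underside, z up, x along the handle. Its four blind sockets (17 mm wide, 5 mm deep) lie at x +-36, y +-28 mm
- pallet_handle (a point): centre of the pallet's handle: a level flat bar 56 mm long (pallet's x), 12 mm thick (y), 16 mm high, its middle 64 mm above the pallet's underside, standing on two posts; there is free space beside it above the pins (pin tops are 31 mm above the pallet's underside)
- pin_0: white plastic locating pin, 15 mm in diameter, 26 mm tall, standing loose in a socket of the pallet; origin at the centre of its underside, z along the pin
- pin_1: white plastic locating pin, 15 mm in diameter, 26 mm tall, standing loose in a socket of the pallet; origin at the centre of its underside, z along the pin
- pin_2: white plastic locating pin, 15 mm in diameter, 26 mm tall, standing loose in a socket of the pallet; origin at the centre of its underside, z along the pin
- pin_3: white plastic locating pin, 15 mm in diameter, 26 mm tall, standing loose in a socket of the pallet; origin at the centre of its underside, z along the pin
- screw_tin: round white tin, 64 mm in diameter, 25 mm high, left of the work; bystander, origin under its centre
- stopwatch: grey desk stopwatch, 50 x 62 x 19 mm, at the back left; bystander, origin under its centre
- gauge_block: pale ground steel setting block, 25 x 40 x 35 mm, right of the work; bystander, origin under its centre

How it is judged (in metres and radians):
On the way, in this order (a step that is already met when the one before it is completed fails the run):
1. the lever is in the release notch while the pallet still lies in its nest (value of joint lever between 1.1 and 1.3 rad and distance of pallet from where it was at the start of the episode below 0.008 m), for 0.2 s.
2. the pallet is lifted clear, held in the fingers (height (world z) of pallet above 0.08 m and contact force between the fingers and pallet above 1 N), for 0.2 s.
At the end, for the whole second after the job is handed in: lever in the release notch (1.1 to 1.3 rad); pallet held by the fingers alone, underside 110-200 mm above the table, within 60 mm sideways of the nest, level within 0.10 rad, still (under 20 mm/s), clear of the fixture, all four pins upright and seated in it (value of joint lever between 1.1 and 1.3 rad and height (world z) of pallet between 0.11 and 0.2 m and horizontal distance between pallet and nest below 0.06 m and angle between pallet's own z axis and vertical below 0.1 rad and linear speed of pallet below 0.02 m/s and contact force between the fingers and pallet above 1 N and contact force between pallet and fixture below 0.1 N and distance between each of pin_0, pin_1, pin_2, pin_3 and pallet below 0.055 m and z of each of pin_0, pin_1, pin_2, pin_3 in the frame of pallet below 0.01 m and angle between each of pin_0, pin_1, pin_2, pin_3's own z axis and vertical below 0.2 rad); the arm keeps its last pose, push and grip.
It fails at once if the pallet is tipped by more than 0.3 rad (angle between pallet's own z axis and vertical above 0.3 rad).
It fails at once if the tin, the stopwatch or the setting block is moved by more than 20 mm (distance of any of screw_tin, stopwatch, gauge_block from where it was at the start of the episode above 0.02 m).
It also fails if it takes over 51 s, if anything falls off the work surface, if the arm or the gripper's body presses on something with over 40 N, if the wrist force passes 120 N, or if a joint passes its speed limit or range.

## Working session

There is one attempt and no reset: what is moved stays moved. The work goes in short steps, Python scripts to look and compute and a tool call to move; the robot and the scene stay as the last step left them, time stands still between calls to the robot, and variables do not carry over. Pictures are saved under pics/ and viewed, and the job is handed in when it is done.

Besides the shell and the picture viewer there is one more tool, called after "Emit:" as a command line: name --argument value ..., lists and objects as JSON in quotes. servo_tool: Moves the arm, as the interface text tells. Its arguments: {"type":"object","properties":{"moves":{"type":"string"},"hand":{"type":"number"}},"required":["moves"]}

```bash
ls; mkdir -p pics; python3 - <<'E'
from workcell import ctrl
import cv2,numpy as np
print(ctrl.get_obs())
for n in ["scene","side","wrist"]:
    im=ctrl.get_image(n)
    cv2.imwrite(f"pics/{n}0.png",im["pixels"][:,:,::-1])
    print(n,{k:v for k,v in im.items() if k not in("pixels","depth")},(im["depth"]>0).mean())
    np.savez(f"{n}0.npz",**im)
E
```

```text
pics
{'t': 0.0, 'qpos': array([-1.34901523e+00,  4.23783736e-01,  1.63073491e+00, -2.71989935e-05,
        1.08861022e+00, -1.90027507e-02]), 'qvel': array([ 1.49334488e-03, -7.57761485e-04,  5.03423215e-05, -3.76905899e-04,
       -1.42834288e-03, -2.13962395e-03]), 'joint_torque': array([-2.90119551e-04, -5.44622040e+01, -2.73667663e+01,  6.42406382e-02,
        2.26759032e-02, -1.40538077e-04]), 'ee_pos': array([ 148.93421536, -606.42339141,  240.91969538]), 'orientation': array([-0.25348246,  2.09522896, -2.09201103]), 'ft_force': array([-0.5320521 ,  0.20702388,  0.05081305]), 'moment': array([ 0.00998037, -0.01381829,  0.03721287]), 'width': 88.02511477689981}
scene {'vertical_fov': 55.063957766858245, 'cx': 280.96085861697054, 'cy': 209.72963641836526, 'xyz': array([  17.45948649, -436.00845976,  610.72171181]), 'attitude': array([ 0.86714986, -0.39368361, -0.78825989])} 0.9705994897959184
side {'vertical_fov': 42.12278581034924, 'cx': 277.96048762399727, 'cy': 206.91208484633316, 'xyz': array([  85.35436396, 1260.71813591,  555.26343611]), 'attitude': array([ 0.27987939, -1.63088244, -2.33219031])} 0.9293707482993198
wrist {'vertical_fov': 59.321912138639924, 'cx': 280.8439572464721, 'cy': 215.9183933898637, 'T_tool_cam': array([[ 5.75117006e-04, -9.63681153e-01, -2.67054870e-01,
        -7.21154891e+01],
       [ 3.03527321e-04,  2.67055070e-01, -9.63681222e-01,
        -1.43984865e+02],
       [ 9.99999789e-01,  4.73171010e-04,  4.46091472e-04,
         1.03683605e+00],
       [ 0.00000000e+00,  0.00000000e+00,  0.00000000e+00,
         1.00000000e+00]])} 0.9958715986394557
```

View pics/scene0.png

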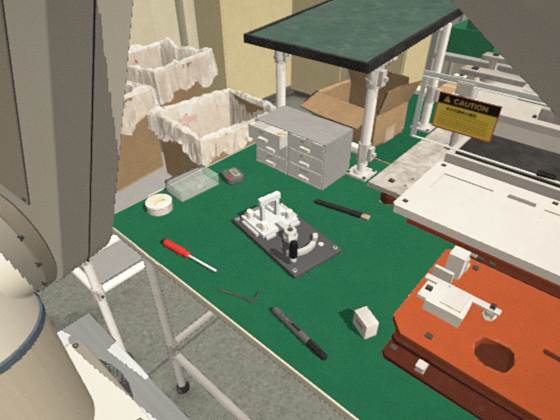

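View pics/side0.png

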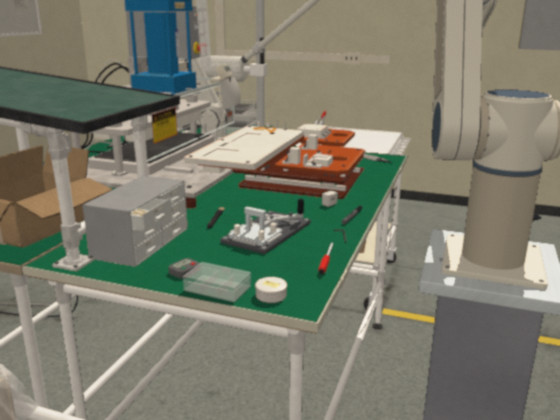

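View pics/wrist0.png

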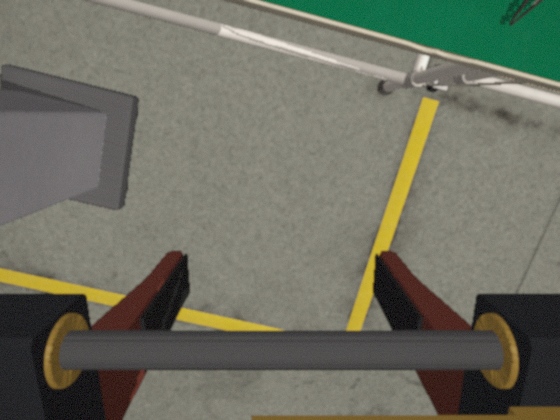

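The scene view shows the fixture around (287,235), with the knob near (293,250), the handle near (270,200) and the block at (366,322). I'll zoom in and set up the ray helpers.

```bash
cat > h.py <<'E'
import numpy as np,cv2
from scipy.spatial.transform import Rotation as R
def cam(im,obs=None):
    f=210/np.tan(np.radians(float(im["vertical_fov"]))/2)
    if "xyz" in im: Rm=R.from_rotvec(im["attitude"]).as_matrix();p=np.array(im["xyz"])
    else:
        T=np.eye(4);T[:3,:3]=R.from_rotvec(obs["orientation"]).as_matrix();T[:3,3]=obs["ee_pos"]
        T=T@im["T_tool_cam"];Rm=T[:3,:3];p=T[:3,3]
    return f,float(im["cx"]),float(im["cy"]),Rm,p
def ray(c,u,v):
    f,cx,cy,Rm,p=c
    return p,Rm@np.array([(u-cx)/f,-(v-cy)/f,-1])
def plane(c,u,v,z):
    p,d=ray(c,u,v); return p+d*(z-p[2])/d[2]
def proj(c,X):
    f,cx,cy,Rm,p=c
    q=Rm.T@(np.asarray(X)-p); return cx+f*q[0]/-q[2],cy-f*q[1]/-q[2]
def cloud(c,depth):
    f,cx,cy,Rm,p=c
    v,u=np.mgrid[:depth.shape[0],:depth.shape[1]]
    d=np.stack([(u-cx)/f*depth,-(v-cy)/f*depth,-depth],-1)
    return d@Rm.T+p
E
python3 - <<'E'
from h import *
im=np.load("scene0.npz");c=cam(im)
x0,y0,x1,y1=215,170,355,285
crop=im["pixels"][y0:y1,x0:x1,::-1]
cv2.imwrite("pics/s0z.png",cv2.resize(crop,None,fx=5,fy=5,interpolation=cv2.INTER_CUBIC))
P=cloud(c,im["depth"])
for u,v in [(180,250),(250,290),(340,260),(325,255),(293,250),(270,198),(366,316),(158,200),(233,175)]: print(u,v,P[v,u].round(),plane(c,u,v,0).round())
E
```

```text
180 250 [358. 152.  17.] [368. 169.   0.]
250 290 [386. -32.   2.] [387. -31.   0.]
340 260 [ 574. -118.    2.] [ 576. -117.    0.]
325 255 [555. -91.  14.] [567. -83.   0.]
293 250 [481. -62.  62.] [534. -20.   0.]
270 198 [562.  74.  83.] [647. 154.   0.]
366 316 [ 457. -250.   36.] [ 484. -238.    0.]
158 200 [430. 332.  26.] [449. 367.   0.]
233 175 [640. 285.  20.] [662. 309.   0.]
```

View pics/s0z.png

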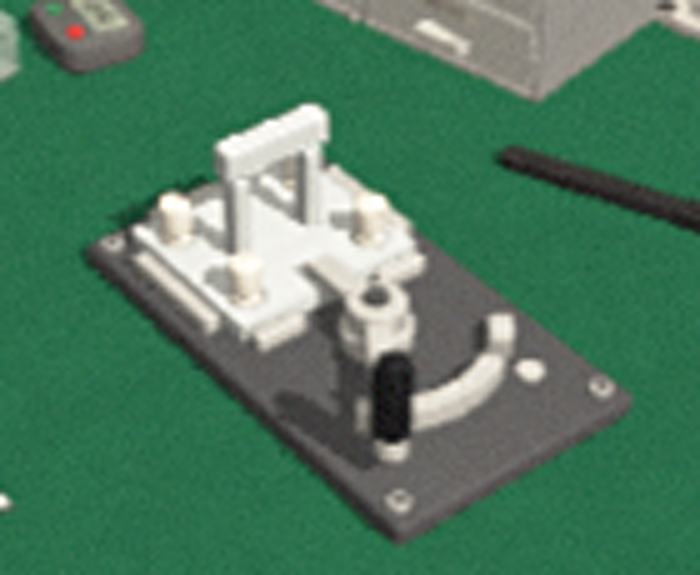

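The zoom shows the plate corners at about (295,278), (341,250) and (232,221). The knob is at (293,250), the round stud at (321,244), and the handle bar runs from (260,200) to (279,193). Next, the fixture frame.

```bash
python3 - <<'E'
from h import *
im=np.load("scene0.npz");c=cam(im);P=cloud(c,im["depth"]);px=im["pixels"].astype(int)
# plate: dark grey pixels near z 12
X=P.reshape(-1,3)
m=(P[...,0]>380)&(P[...,0]<750)&(P[...,1]>-200)&(P[...,1]<200)
dark=(px.max(-1)<110)&(px.max(-1)-px.min(-1)<18)&m&(abs(P[...,2]-12)<8)
k=cv2.connectedComponentsWithStats(dark.astype(np.uint8))
i=1+np.argmax(k[2][1:,4]);S=(k[1]==i)
v,u=np.nonzero(S)
Q=np.array([plane(c,a,b,12) for a,b in zip(u,v)])[:,:2]
print("z med",np.median(P[S][:,2]))
for a in [(294.6,278),(341.4,250.6),(232.6,221.6)]: print("corner",plane(c,*a,12).round(1))
r=cv2.minAreaRect(Q.astype(np.float32));print("rect",r)
print("stud",plane(c,321,244,12).round(1))
# handle top
hm=m&(P[...,2]>75)&(P[...,2]<95)&(px.min(-1)>120)
H=P[hm];print("handle",len(H),np.median(H[:,2]),cv2.minAreaRect(H[:,:2].astype(np.float32)),H.mean(0))
km=m&(px.max(-1)<60)&(P[...,2]>38)
K=P[km];print("knob",len(K),K.mean(0),K.min(0),K.max(0))
E
```

```text
z med 13.843898116821265
corner [461.8 -83.7  12. ]
corner [ 591.4 -108.7   12. ]
corner [504.8 143.4  12. ]
rect ((550.2334594726562, 21.724571228027344), (242.8231201171875, 137.3520050048828), 78.87056732177734)
stud [579.4 -62.4  12. ]
handle 156 84.80852522183875 ((593.1484985351562, 95.89555358886719), (362.9084777832031, 65.4635238647461), 43.994140625) [564.45216402  77.87787682  83.22247916]
knob 126 [483.20170094 -60.00892458  61.37786558] [477.38964228 -65.15767994  39.92095008] [494.77128724 -51.82462667  78.31040053]
```

```bash
python3 - <<'E'
from h import *
M=R.from_rotvec([-0.25348246,  2.09522896, -2.09201103]).as_matrix();print(M.round(3))
im=np.load("scene0.npz");c=cam(im);P=cloud(c,im["depth"])
for u,v in [(290,226),(290,229),(290,233),(287,232),(294,262),(293,243),(293,246),(259,203),(265,200),(270,197),(275,195),(279,193)]: print(u,v,P[v,u].round(1))
E
```

```text
[[-0.971 -0.     0.238]
 [-0.238  0.001 -0.971]
 [-0.    -1.    -0.002]]
290 226 [559.   10.9  36.6]
290 229 [546.7   0.6  41.1]
290 233 [539.7  -5.4  37.4]
287 232 [538.8   2.5  36.5]
294 262 [494.8 -54.7  13.8]
293 243 [485.3 -58.4  75.7]
293 246 [481.9 -61.4  71.7]
259 203 [537.1  84.5  77.2]
265 200 [548.4  76.4  83.3]
270 197 [564.5  75.9  83.2]
275 195 [580.2  74.7  81.1]
279 193 [587.4  68.8  85.6]
```

Emit:
servo_tool --moves "0.026 0.042 0.003 0 0 10; 0.052 0.084 0.006 0 0 20; 0.078 0.126 0.01 0 0 30; 0.104 0.168 0.015 0 0 40; 0.13 0.21 0.02 0 0 50; 0.156 0.252 0.02 0 0 60; 0.182 0.294 0.02 0 0 70; 0.208 0.336 0.02 0 0 80"

```text
t: 1.15
ee_pos: [357.6, -269.5, 261.7]
orientation: [-1.242, 1.156, -1.156]
ft_force: [-0.2, 0.5, 0.0]
width: 87.9
```

Emit:
servo_tool --moves "0.026 0.042 0 0 0 10; 0.052 0.084 0 0 0 20; 0.078 0.126 0 0 0 30; 0.104 0.168 0 0 0 40; 0.13 0.21 0 0 0 50; 0.156 0.252 0 0 0 60; 0.182 0.28 0 0 0 70; 0.182 0.28 0 0 0 75"

```text
t: 2.15
ee_pos: [540.5, 11.1, 261.4]
orientation: [-1.565, 0.148, -0.149]
ft_force: [-0.6, 0.6, 0.4]
width: 87.7
```

```bash
cat > look.py <<'E'
import sys
from h import *
from workcell import ctrl
def look(name,tag):
    o=ctrl.get_obs();im=ctrl.get_image(name)
    cv2.imwrite(f"pics/{name}{tag}.png",im["pixels"][:,:,::-1])
    np.savez(f"{name}{tag}.npz",**im,**{k:o[k] for k in("ee_pos","orientation")})
    print(o["t"],o["ee_pos"].round(1),R.from_rotvec(o["orientation"]).as_matrix().round(3).tolist(),o["qpos"].round(2),o["ft_force"].round(1),o["width"])
look(sys.argv[1],sys.argv[2])
E
python3 look.py wrist 1
```

```text
2.15 [540.5  11.1 261.4] [[0.982, 0.0, 0.188], [-0.188, 0.0, 0.982], [0.0, -1.0, 0.0]] [-0.    0.28  1.8   0.    1.07 -1.38] [-0.6  0.6  0.4] 87.67461971833951
```

View pics/wrist1.png

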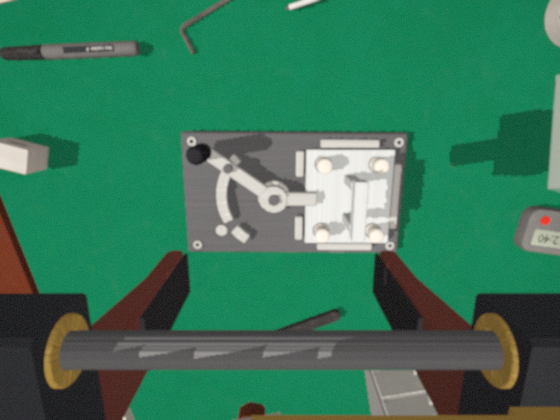

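The wrist view shows the hub at (274,199), the knob at (197,155) and the stud near (221,230), with the pallet on the right. The handle bar is at about (358,210).

```bash
python3 - <<'E'
from h import *
im=np.load("wrist1.npz");c=cam({k:im[k] for k in im.files},im);P=cloud(c,im["depth"])
cv2.imwrite("pics/w1z.png",cv2.resize(im["pixels"][120:260,170:420,::-1],None,fx=3.2,fy=3.2,interpolation=cv2.INTER_CUBIC))
def s(n,u,v,z): print(n,"plane",plane(c,u,v,z).round(1),"depth",P[v,u].round(1))
for n,u,v,z in [("c1",183,132,12),("c2",408,132,12),("c3",188,252,12),("c4",403,252,12),("stud",221,230,13),("hub",274,199,38),("knobtop",196,153,75),("h1",358,181,84),("h2",358,238,84),("h",358,210,84),("keep",312,199,30),("quad",222,195,22)]: s(n,u,v,z)
E
```

```text
c1 plane [466.9 -79.8  12. ] depth [466.9 -80.   11.3]
c2 plane [511.  150.3  12. ] depth [512.1 153.8   1.1]
c3 plane [ 597.  -108.5   12. ] depth [ 601.1 -112.7   -0.7]
c4 plane [643.  131.6  12. ] depth [ 6.484e+02  1.350e+02 -1.000e-01]
stud plane [578.2 -65.3  13. ] depth [578.2 -65.3  13.2]
hub plane [549.1   1.1  38. ] depth [548.7   1.2  40. ]
knobtop plane [487.  -56.6  75. ] depth [486.9 -56.2  76.4]
h1 plane [537.1  79.7  84. ] depth [537.6  80.1  81.5]
h2 plane [589.6  72.6  84. ] depth [589.1  72.4  85.5]
h plane [563.2  76.2  84. ] depth [563.3  76.2  83.8]
keep plane [558.3  39.5  30. ] depth [557.6  39.4  33.3]
quad plane [538.  -53.3  22. ] depth [537.9 -53.2  22.2]
```

View pics/w1z.png

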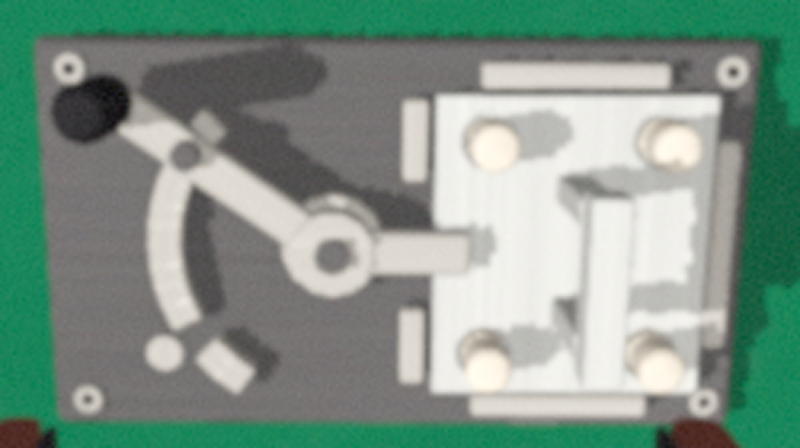

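The wrist data agrees with the sizes given:

| Quantity | Measured | Given |
|---|---|---|
| Pivot | (549, 1) | – |
| Knob | (487, -57) | – |
| Pivot to knob | 84.7 mm | 85 mm |
| Stud angle from the lever's start | 1.23 rad | 1.2 rad |
| Handle top | z 84, at (563, 76) | z 84 |

I'll turn the jaws tangential to the lever's arc and go above the knob.

Emit:
servo_tool --moves "-0.007 -0.009 -0.01 0 0 -10.5; -0.014 -0.018 -0.02 0 0 -21; -0.021 -0.027 -0.03 0 0 -31.5; -0.028 -0.036 -0.04 0 0 -42; -0.035 -0.045 -0.05 0 0 -52.5; -0.042 -0.054 -0.06 0 0 -63; -0.049 -0.063 -0.07 0 0 -73.5; -0.0535 -0.068 -0.08 0 0 -84"

```text
t: 3.2
ee_pos: [484.9, -59.6, 181.3]
orientation: [-1.161, 1.282, -1.282]
ft_force: [-0.1, 0.4, -0.7]
width: 87.8
```

Emit:
servo_tool --moves "0 0 -0.01 0 0 -10.5; 0 0 -0.02 0 0 -21; 0 0 -0.03 0 0 -31.5; 0 0 -0.04 0 0 -42.2; 0 0 -0.05 0 0 -42.2; 0 0 -0.05 0 0 -42.2"

```text
t: 3.95
ee_pos: [484.9, -59.0, 131.0]
orientation: [-0.701, 1.787, -1.785]
ft_force: [0.2, -0.1, 0.4]
width: 87.7
```

```bash
python3 look.py wrist 2
```

```text
3.95 [484.9 -59.  131. ] [[-0.734, -0.002, 0.679], [-0.679, 0.0, -0.734], [0.001, -1.0, -0.001]] [-0.15  0.4   2.   -0.    0.74  0.68] [ 0.2 -0.1  0.4] 87.6640931318749
```

View pics/wrist2.png

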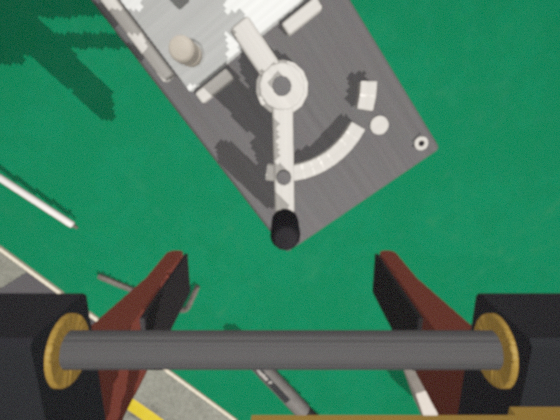

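```bash
python3 - <<'E'
from h import *
im=np.load("wrist2.npz");c=cam({k:im[k] for k in im.files},im);P=cloud(c,im["depth"]);px=im["pixels"]
def s(n,u,v,z): print(n,"plane",plane(c,u,v,z).round(1),"depth",P[v,u].round(1))
s("hub",282,86,38);s("stud",379,125,13)
K=P[(px.max(-1)<70)&(P[...,2]>71)&(P[...,2]<80)&(np.hypot(P[...,0]-487,P[...,1]+57)<20)]
print(len(K),np.median(K,0),K.min(0),K.max(0), (K.min(0)+K.max(0))/2)
print("tcp px at z60",proj(c,[484.9,-59,60]))
E
```

```text
hub plane [ 5.501e+02 -1.000e-01  3.800e+01] depth [ 5.50e+02 -2.00e-01  3.99e+01]
stud plane [578.1 -65.4  13. ] depth [577.9 -65.1  14.2]
603 [490.31514058 -57.45767675  75.50362757] [482.42592227 -66.25163975  71.02529091] [497.86212093 -50.07134036  77.73606718] [490.1440216  -58.16149006  74.38067905]
tcp px at z60 (np.float64(280.2782953880655), np.float64(234.92189739279655))
```

The knob centre now reads (489, -58), and the 84.3 mm radius agrees with the given 85 mm. I'll correct by 4 mm, descend and close.

Emit:
servo_tool --moves "0.004 0.001 -0.02 0 0 0; 0.004 0.001 -0.04 0 0 0; 0.004 0.001 -0.055 0 0 0; 0.004 0.001 -0.065 0 0 0; 0.004 0.001 -0.07 0 0 0; 0.004 0.001 -0.07 0 0 0" --hand 100

```text
t: 4.75
ee_pos: [489.6, -58.0, 61.6]
orientation: [-0.697, 1.788, -1.787]
ft_force: [0.2, 0.5, -0.4]
width: 53.3
```

Emit:
servo_tool --moves "0 0 0 0 0 0; 0 0 0 0 0 0; 0 0 0 0 0 0; 0 0 0 0 0 0" --hand 185

```text
t: 5.25
ee_pos: [489.6, -58.0, 61.8]
orientation: [-0.697, 1.787, -1.787]
ft_force: [-0.0, 1.1, -0.2]
width: 24.3
```

Emit:
servo_tool --moves "0.0093 -0.0084 0 0 0 8.5; 0.0198 -0.0152 0 0 0 17; 0.0312 -0.0205 0 0 0 25.5; 0.0432 -0.024 0 0 0 34; 0.0556 -0.0257 0 0 0 42.5; 0.0681 -0.0256 0 0 0 51; 0.0805 -0.0236 0 0 0 59.5; 0.0924 -0.0198 0 0 0 68"

```text
t: 6.25
ee_pos: [581.0, -78.2, 61.4]
orientation: [-1.362, 0.939, -0.935]
ft_force: [-3.9, -1.8, 1.5]
width: 23.9
```

```bash
python3 look.py wrist 3; python3 look.py scene 3; python3 -c "
import cv2;a=cv2.imread('pics/scene3.png');cv2.imwrite('pics/scene3z.png',cv2.resize(a[170:285,215:355],None,fx=5,fy=5,interpolation=2))"
```

```text
6.25 [581.  -78.2  61.4] [[0.356, -0.003, 0.934], [-0.934, -0.0, 0.356], [-0.001, -1.0, -0.003]] [-0.15  0.62  1.81 -0.    0.71 -0.52] [-3.9 -1.8  1.5] 23.915104845255406
6.3 [582.7 -77.7  61.5] [[0.362, -0.001, 0.932], [-0.932, -0.0, 0.362], [-0.0, -1.0, -0.001]] [-0.15  0.62  1.8  -0.    0.71 -0.52] [-1.4 -1.7 -0.5] 24.0970116764746
```

View pics/wrist3.png

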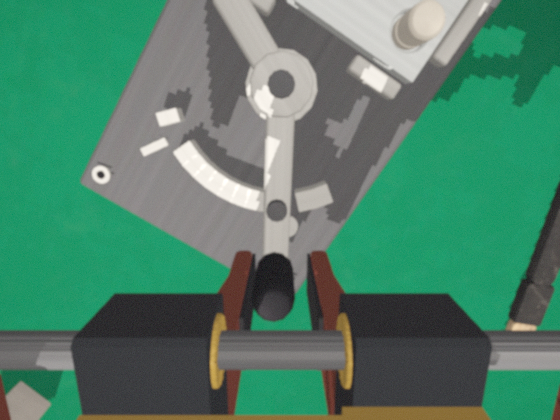

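View pics/scene3z.png

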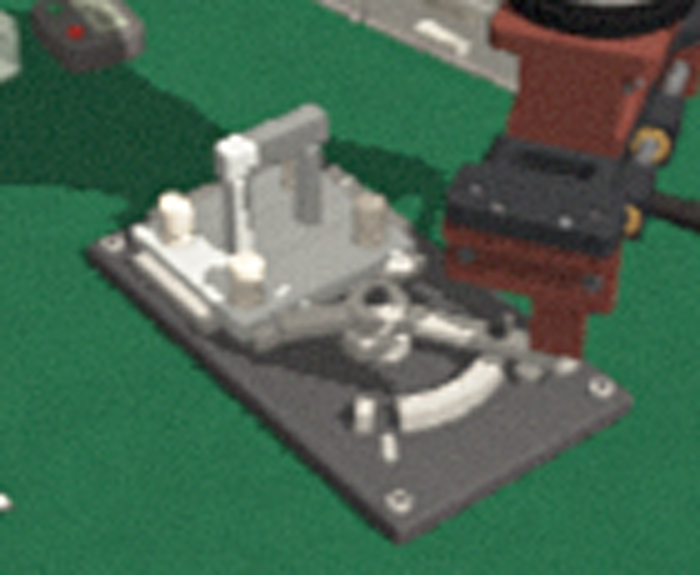

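The lever arm lies in the gap next to the stud, with its hole at (277,210) and the rail ends at x≈262 and x≈297. The trailing finger leaves it slightly short, so I'll measure its angle.

```bash
python3 - <<'E'
from h import *
im=np.load("wrist3.npz");c=cam({k:im[k] for k in im.files},im);P=cloud(c,im["depth"])
hub=plane(c,281.5,84,38);hole=plane(c,276.8,210,33);kn=plane(c,274,301,75)
im2=np.load("wrist2.npz");c2=cam({k:im2[k] for k in im2.files},im2)
hole2=plane(c2,283.5,177,33);hub2=plane(c2,282.5,86,38)
for n,p in [("hub",hub),("hole",hole),("kn",kn),("gapL",plane(c,263,200,22)),("gapR",plane(c,297,196,22)),("hub2",hub2),("hole2",hole2),("studedge",plane(c,292,228,13))]:
    d=p-np.array([549.9,0.3,0]); print(n,p.round(1),np.hypot(d[0],d[1]).round(1),(np.degrees(np.arctan2(d[1],d[0]))%360).round(1))
E
```

```text
hub [5.504e+02 3.000e-01 3.800e+01] 0.5 3.7
hole [568.6 -53.8  33. ] 57.2 289.1
kn [577.3 -78.3  75. ] 83.2 289.2
gapL [561.  -54.1  22. ] 55.5 281.6
gapR [576.4 -46.   22. ] 53.3 299.8
hub2 [ 5.503e+02 -3.000e-01  3.800e+01] 0.8 305.0
hole2 [509.3 -39.3  33. ] 56.7 224.3
studedge [581.5 -65.2  13. ] 72.7 295.7
```

Emit:
servo_tool --moves "0.002 0.001 0 0 0 1.5; 0.0045 0.0017 0 0 0 3; 0.0045 0.0017 0 0 0 3; 0.0045 0.0017 0 0 0 3"

```text
t: 6.85
ee_pos: [585.9, -75.9, 61.5]
orientation: [-1.376, 0.902, -0.9]
ft_force: [-2.6, -0.9, -1.4]
width: 24.3
```

```bash
python3 look.py wrist 4;python3 -c "
import cv2;a=cv2.imread('pics/wrist4.png');cv2.imwrite('pics/wrist4z.png',cv2.resize(a[60:330,180:380],None,fx=2.2,fy=2.2,interpolation=2))"
```

```text
6.85 [585.9 -75.9  61.5] [[0.4, -0.001, 0.917], [-0.917, 0.0, 0.4], [-0.001, -1.0, -0.001]] [-0.15  0.63  1.8   0.    0.72 -0.56] [-2.6 -0.9 -1.4] 24.255755495375528
```

View pics/wrist4z.png

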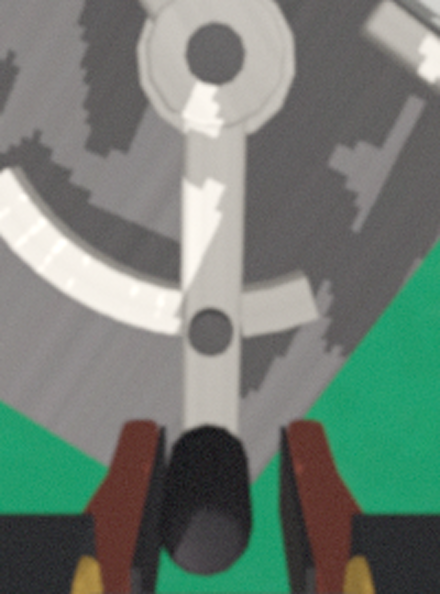

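The arm now fills the gap, touching neither rail end by eye, and the stud is hidden under it. I'll check the angle.

```bash
python3 - <<'E'
from h import *
im=np.load("wrist4.npz");c=cam({k:im[k] for k in im.files},im)
for n,p in [("hub",plane(c,278,84,38)),("hole",plane(c,275.5,210.5,33)),("kn",plane(c,274,304,75))]:
    d=p-np.array([549.9,0.3,0]); print(n,p.round(1),np.hypot(d[0],d[1]).round(1),(np.degrees(np.arctan2(d[1],d[0]))%360).round(1))
E
```

```text
hub [5.503e+02 5.000e-01 3.800e+01] 0.5 31.4
hole [571.9 -52.6  33. ] 57.3 292.6
kn [582.7 -77.4  75. ] 84.3 292.9
```

The lever measures about 68.3° (1.19 rad), which is central in the notch. I'll open, lift off, then go over the handle.

Emit:
servo_tool --moves "0 0 0 0 0 0; 0 0 0 0 0 0; 0 0 0 0 0 0; 0 0 0.02 0 0 0; 0 0 0.05 0 0 0; 0 0 0.08 0 0 0; 0 0 0.11 0 0 0; 0 0 0.11 0 0 0" --hand 100

```text
t: 7.9
ee_pos: [588.4, -76.3, 175.3]
orientation: [-1.374, 0.896, -0.905]
ft_force: [-0.2, 0.2, 0.7]
width: 53.4
```

Emit:
servo_tool --moves "-0.004 0.025 0 0 0 9.5; -0.008 0.05 0 0 0 19; -0.012 0.075 0 0 0 28.5; -0.016 0.1 0 0 0 38; -0.02 0.13 0 0 0 47.5; -0.0226 0.152 0 0 0 55.6; -0.0226 0.152 0 0 0 55.6; -0.0226 0.152 0 0 0 55.6" --hand 60

```text
t: 8.9
ee_pos: [563.7, 75.4, 171.4]
orientation: [-1.566, 0.151, -0.15]
ft_force: [0.5, 0.7, -0.1]
width: 67.0
```

```bash
python3 look.py wrist 5; python3 look.py scene 5;python3 -c "
import cv2;a=cv2.imread('pics/scene5.png');cv2.imwrite('pics/scene5z.png',cv2.resize(a[170:285,215:355],None,fx=5,fy=5,interpolation=2))"
```

```text
8.9 [563.7  75.4 171.4] [[0.982, -0.001, 0.19], [-0.19, -0.0, 0.982], [-0.0, -1.0, -0.0]] [ 0.11  0.43  1.81 -0.    0.9  -1.27] [ 0.5  0.7 -0.1] 67.01819384144376
8.95 [563.8  75.2 171.5] [[0.982, -0.0, 0.19], [-0.19, -0.0, 0.982], [-0.0, -1.0, -0.0]] [ 0.11  0.43  1.81 -0.    0.9  -1.27] [ 0.6 -1.1 -0.8] 67.00175623019403
```

View pics/wrist5.png

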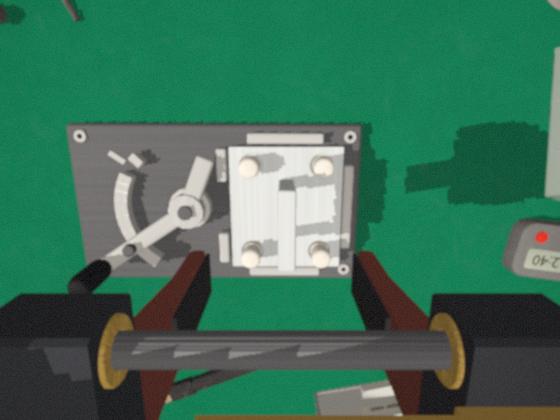

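View pics/scene5z.png

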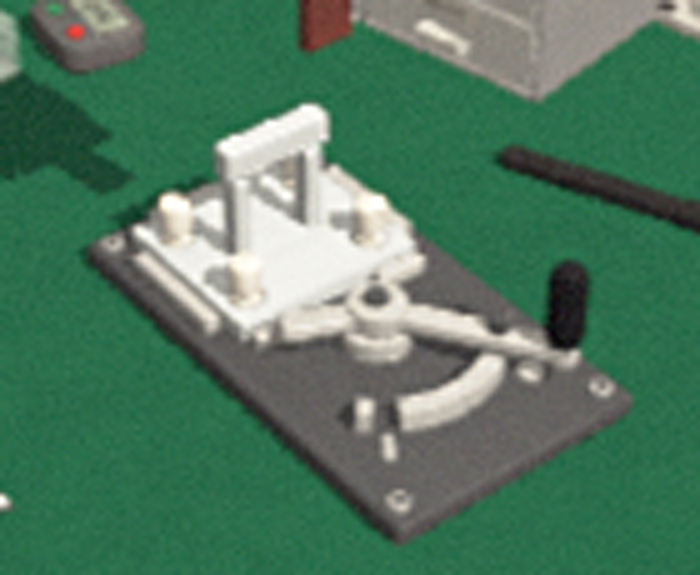

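The keeper is clear of the pallet and the lever lies over the gap. The handle spans (288,180) to (288,270) and lines up with the tool. I'll measure again.

```bash
python3 - <<'E'
from h import *
im=np.load("wrist5.npz");c=cam({k:im[k] for k in im.files},im);P=cloud(c,im["depth"])
for n,p in [("hub",plane(c,185.5,210.5,38)),("hole",plane(c,129.5,250.5,33))]:
    d=p-np.array([549.9,0.3,0]); print(n,p.round(1),np.hypot(d[0],d[1]).round(1),(np.degrees(np.arctan2(d[1],d[0]))%360).round(1))
H=P[(P[...,2]>80)&(P[...,2]<90)&(np.hypot(P[...,0]-563,P[...,1]-76)<45)]
print(len(H),np.median(H[:,2]),cv2.minAreaRect(H[:,:2].astype(np.float32)))
E
```

```text
hub [548.4   1.6  38. ] 2.0 139.0
hole [573.3 -53.4  33. ] 58.6 293.6
1458 84.66294641208674 ((565.243408203125, 77.74610137939453), (11.480647087097168, 56.0499382019043), 78.93106842041016)
```

Emit:
servo_tool --moves "0.0013 0.0022 -0.025 0 0 0; 0.0013 0.0022 -0.05 0 0 0; 0.0013 0.0022 -0.07 0 0 0; 0.0013 0.0022 -0.085 0 0 0; 0.0013 0.0022 -0.095 0 0 0; 0.0013 0.0022 -0.095 0 0 0; 0.0013 0.0022 -0.095 0 0 0"

```text
t: 9.88
ee_pos: [565.6, 78.2, 77.2]
orientation: [-1.566, 0.148, -0.149]
ft_force: [0.5, 0.7, -0.3]
width: 67.0
```

Emit:
servo_tool --moves "0 0 0 0 0 0; 0 0 0 0 0 0; 0 0 0 0 0 0; 0 0 0 0 0 0; 0 0 0 0 0 0; 0 0 0 0 0 0; 0 0 0 0 0 0" --hand 255

```text
t: 10.75
ee_pos: [565.2, 78.2, 76.6]
orientation: [-1.566, 0.148, -0.148]
ft_force: [-0.5, 0.4, -1.6]
width: 11.2
```

The grip closed on the handle (11.2 mm) with hardly any side force. I'll lift straight up, slowly at first.

Emit:
servo_tool --moves "0 0 0.002 0 0 0; 0 0 0.005 0 0 0; 0 0 0.008 0 0 0; 0 0 0.011 0 0 0; 0 0 0.014 0 0 0; 0 0 0.017 0 0 0; 0 0 0.02 0 0 0; 0 0 0.02 0 0 0"

```text
t: 11.75
ee_pos: [565.3, 78.2, 97.0]
orientation: [-1.566, 0.148, -0.148]
ft_force: [0.1, -0.7, -2.7]
width: 11.9
```

```bash
python3 look.py scene 6;python3 -c "
import cv2;a=cv2.imread('pics/scene6.png');cv2.imwrite('pics/scene6z.png',cv2.resize(a[150:285,215:355],None,fx=4.4,fy=4.4,interpolation=2))"
```

```text
11.75 [565.3  78.2  97. ] [[0.982, 0.001, 0.187], [-0.187, 0.0, 0.982], [0.0, -1.0, 0.0]] [ 0.12  0.55  1.84 -0.    0.76 -1.27] [ 0.1 -0.7 -2.7] 11.939763132643723
```

View pics/scene6z.png

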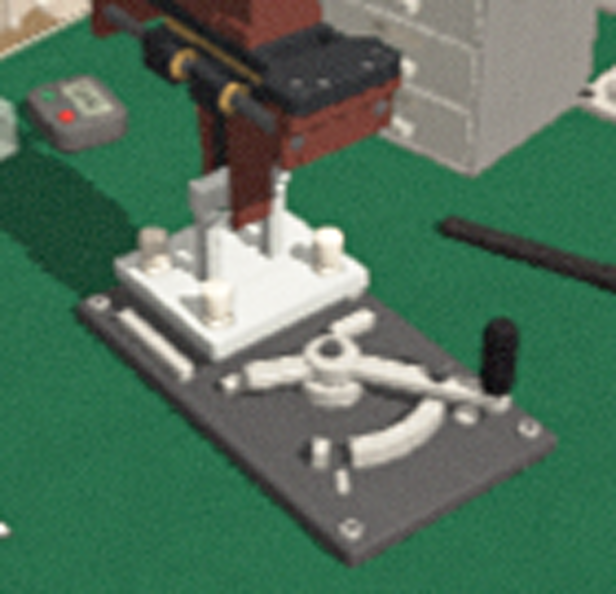

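The pallet has lifted level and clear of the nest, the pins are standing (three visible), and the load reads about 2.7 N. I'll raise it to about 150 mm.

Emit:
servo_tool --moves "0 0 0.004 0 0 0; 0 0 0.011 0 0 0; 0 0 0.019 0 0 0; 0 0 0.027 0 0 0; 0 0 0.035 0 0 0; 0 0 0.043 0 0 0; 0 0 0.051 0 0 0; 0 0 0.059 0 0 0"

```text
t: 12.8
ee_pos: [565.1, 78.2, 156.2]
orientation: [-1.566, 0.148, -0.148]
ft_force: [-0.1, 0.3, -2.2]
width: 12.0
```

Emit:
servo_tool --moves "0 0 0.008 0 0 0; 0 0 0.016 0 0 0; 0 0 0.024 0 0 0; 0 0 0.032 0 0 0; 0 0 0.04 0 0 0; 0 0 0.048 0 0 0; 0 0 0.054 0 0 0; 0 0 0.057 0 0 0"

```text
t: 13.8
ee_pos: [565.3, 78.2, 213.1]
orientation: [-1.566, 0.148, -0.148]
ft_force: [0.0, -0.1, -2.7]
width: 12.0
```

Emit:
servo_tool --moves "0 0 0.001 0 0 0; 0 0 0.001 0 0 0; 0 0 0.001 0 0 0; 0 0 0.001 0 0 0; 0 0 0.001 0 0 0; 0 0 0.001 0 0 0"

```text
t: 14.55
ee_pos: [565.2, 78.1, 213.6]
orientation: [-1.566, 0.148, -0.148]
ft_force: [0.2, 0.6, -2.8]
width: 11.8
```

```bash
python3 look.py scene 7;python3 look.py wrist 7;python3 look.py side 7;python3 -c "
import cv2,numpy as np;a=cv2.imread('pics/scene7.png');b=cv2.imread('pics/side7.png')
cv2.imwrite('pics/z7.png',np.hstack([cv2.resize(a[120:285,200:355],(400,426),interpolation=2),cv2.resize(b[160:265,210:310],(400,426),interpolation=2)]))"
```

```text
14.55 [565.2  78.1 213.6] [[0.982, -0.0, 0.187], [-0.187, -0.0, 0.982], [-0.0, -1.0, -0.0]] [ 0.12  0.38  1.77 -0.    0.99 -1.27] [ 0.2  0.6 -2.8] 11.786050427996038
14.6 [565.1  78.1 213.6] [[0.982, -0.0, 0.187], [-0.187, -0.0, 0.982], [-0.0, -1.0, -0.0]] [ 0.12  0.38  1.77 -0.    0.99 -1.27] [ 0.1 -0.7 -2.2] 11.97564621401285
14.65 [565.2  78.2 213.7] [[0.982, 0.0, 0.187], [-0.187, 0.0, 0.982], [0.0, -1.0, 0.0]] [ 0.12  0.38  1.77 -0.    0.99 -1.27] [-0.1 -0.1 -2.2] 11.894126203511593
```

View pics/z7.png

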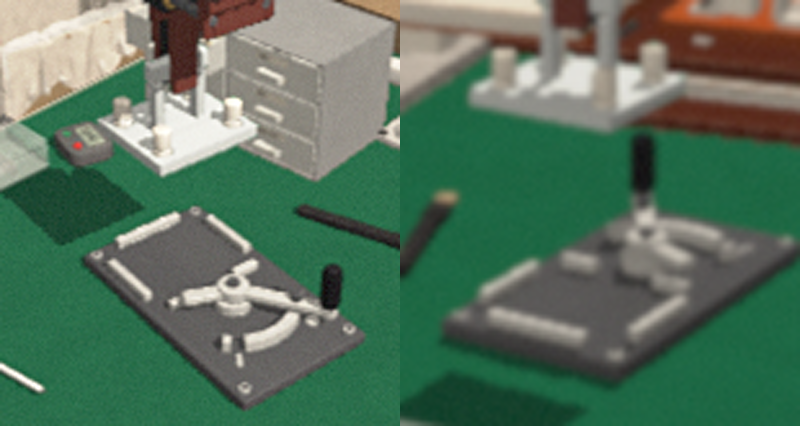

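View pics/wrist7.png

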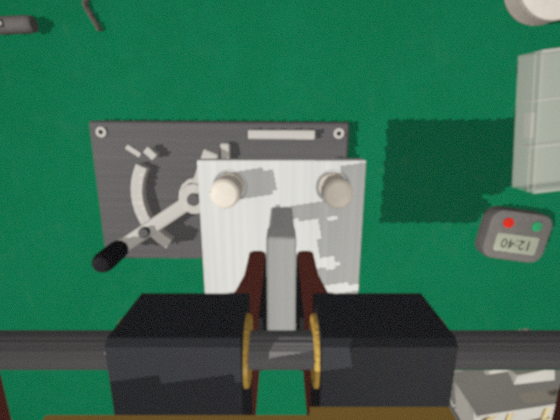

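The pallet hangs over the empty nest, and the scene, side and wrist views together show the pins upright. The lever is still over the stud notch. One last check, on level and height, then I hand in.

```bash
python3 - <<'E'
from h import *
im=np.load("wrist7.npz");c=cam({k:im[k] for k in im.files},im);P=cloud(c,im["depth"])
m=(abs(P[...,2]-160)<7)&(np.hypot(P[...,0]-565,P[...,1]-78)<75)&(im["pixels"].min(-1)>120)
X=P[m];ctr=X.mean(0);n=np.linalg.svd(X-ctr,full_matrices=False)[2][2]
print(len(X),"top z",np.median(X[:,2]),"tilt",np.arccos(abs(n[2])))
p=plane(c,144.5,232.5,33);h=plane(c,195,196,38)
for q in (p,h):
  d=q-np.array([549.9,.3,0]);print(q.round(1),np.degrees(np.arctan2(d[1],d[0]))%360)
im0=np.load("scene0.npz");im7=np.load("scene7.npz")
d=np.abs(im0["pixels"].astype(int)-im7["pixels"]).sum(-1)>90
for nm,(a,b,e,f) in dict(tin=(142,190,175,218),watch=(222,165,245,184),block=(350,302,382,340)).items(): print(nm,d[b:f,a:e].mean())
from workcell import ctrl
ctrl.close_job()
E
```

```text
15402 top z 159.90527072636775 tilt 0.002964198901056254
[573. -53.  33.] 293.41110448973006
[547.4   2.8  38. ] 134.36882786745835
tin 0.0
watch 0.10068649885583524
block 0.0
the job is handed in; nothing more can be done
```

The job is handed in with the pallet held still over its nest and the lever in the stud notch; `close_job` gives no verdict. I moved the lever by its knob with a loose straddle grip along its arc. Then I gripped the handle and lifted straight up, finishing at about 14.65 s of the 51 s.

**Last checks:**
- **Lever:** it measures about 1.2 rad from its start position, and the keeper is clear of the nest.
- **Pallet:** the top face is at 159.9 mm, so the underside is about 150 mm above the table. Tilt is 0.003 rad and the tool pose is steady. The handle sits within about 2 mm sideways of where I gripped it. The finger gap is 12 mm, matching the bar, and the load is about 2.5 N.
- **Pins:** they look upright and seated. This is by eye across the scene, side and wrist views; no single view shows all four, and I did not measure their height in the sockets.
- **Bystanders:** the tin and block areas are unchanged in the scene image. About 10% of the stopwatch area's pixels differ. I think that is a shadow or the pallet coming into view, since nothing came near it, but I did not check that separately.

**Disagreements:**
- The first fixture estimate, from corners in the scene camera, was about 17 mm off along the plate. I dropped it for the wrist-camera measurements, which matched the given sizes within 1–2 mm.
- The hub position read in the last wrist view was about 3.5 mm off the earlier readings. The lever angle was unaffected.

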